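Take the lockout padlock from its holder and present it open

ROBOT

A 6-joint arm with a two-finger parallel gripper is mounted at the origin on the work surface. World frame = base frame: x ahead of the robot, y to its left, z up, the work surface at z = 0. Lengths are in m, angles in rad, forces in N, time in s.
With the tool pointing down it reaches from about 0.375 to 0.9 m from the base axis. Payload 3.1 kg.
Tool frame: the origin (TCP) lies on the centre line of the jaws, within the pads' length; the fingertips stand arm.tip_reach ahead of it and the grasp point (between the pads) lies 8 mm behind it (arm.tip_reach is the distance from the TCP to the fingertips, in m); z points along the fingers, x is the direction in which the jaws open and shut, and the axes are right-handed (so a half turn about z gives the same grasp; the last joint's range is limited). The gripper opens to 87 mm and grips with 3 to 60 N. Pads are 19 mm wide; open, the fingers measure 117 mm over their backs; the gripper's body (75 mm by 190 mm) begins 51 mm behind the grasp point.
Start: joints at [1.163, 0.527, 1.433, -0, 1.181, -0.178], TCP at [0.142, 0.609, 0.234] pointing down, gripper open.
Joint ranges: [-3.08, 3.08], [-0.75, 2.2], [0.22, 2.44], [-1.43, 4.57], [0, 2.65], [-2.85, 2.85]. Speed limits (rad/s): [2.79, 2.79, 3.14, 3.14, 3.14, 3.14].

INTERFACE

Orientations are given as a unit quaternion [x, y, z, w].
In Python, from workcell import arm, imaging gives the robot as it stands. The module is installed in compiled form; this text tells all that it offers.
- The arm moves only by the tool step_arm, never from a script. Its argument "targets" is a list that holds one entry, the list of rows, each a list of 7 numbers: the turn, a rotation vector about the tool's x, y, z in units of 5 degrees (1.0 is 5 degrees), then the shift along the tool's x, y, z in mm, then the opening, from 0 (shut) to 1 (fully open). A call has 1 to 12 rows; each row is the pose to reach, as a shift and turn from the pose commanded when the call began, along the tool's axes at that moment; what a row does not reach only later rows make up. A row lasts 1/12 s, in which the tool goes at most 41.7 mm and 7.16 degrees, less where a joint would pass 70% of its speed; a pose out of reach is approached as far as the arm can. A call with a gripper value outside its range is refused whole. The fingers move at their own pace and stop on an object; "squeeze" is the grip in N (left out, the last holds). Time passes only in rows, so rows that repeat a pose let the fingers close. It gives the time, the measured TCP pose, the force and the opening at its end, in the units of the state.
- arm.state(): the state, without advancing time (a new reading comes with each control period).
- imaging.snapshot(name): name is "scene" or "top" or "wrist"; returns (picture, depth): 384x512x3 uint8, red, green, blue; 384x512 float32, m along the optical axis (not along the pixel's ray), 0 where there is no reading.
- imaging.camera_model(name): a dict with "vertical_fov" (degrees; the focal length in pixels is half the picture's height over the tangent of half this angle, whatever the lens; pixels are square), "cx", "cy" (the principal point, pixels), "R" (3x3) and "t" (3): a world point X has camera coordinates R X + t. Camera axes: x right, y down, z forward; pixel columns grow to the right and rows downward; lengths in m; the calibration is good to about 2 mm. A picture is of the moment at which its call begins: read the wrist's pose just before it. camera_model takes no time and is no camera call; for the wrist camera it gives the pose at the moment of the call.
- arm.sign_off(): hands the job in, once; it reports no verdict.
The state is a dict: "time_s": time; "joint_positions": joint angles; "qd": joint speeds; "joint_torque": joint torques, N m; "position": TCP position; "tool_rot": TCP orientation; "contact_force": force on the tool from outside, world axes, zero at the start; "moment": the same for the moment, N m; "gripper_width": finger opening in m.
Only numpy, scipy, OpenCV 4.12 (cv2) and the standard library are available. Lean on these libraries where they do the work, as an engineer would, in place of code of your own. Each camera call takes 0.05 s, during which the arm holds its last target. There are 200 camera calls.

TASK

Get the lockout padlock ready for the ultrasonic bath: slide the keeper all the way along its track, clear of the padlock, then turn the dial until its pointer clicks in straight at the shackle, then pull the shackle fully out. Then lift the open padlock out of its cradle and finish while still holding it in the gripper, dial up and still, more than 10 cm above where it lay. Leave the keeper clear and do not disturb the flask, the dish, the vial rack or the jar around it.

Things in the scene. Friction and masses are not known exactly. Their poses are not given: they have to be found in the camera images.
- station: fixed holder; origin on the bench under the cradle's middle; x points to the keeper track, y along the keeper's travel. Plate x -105 to 95, y +-50 mm, 6 thick. Plinth 36 wide in y, top at 26; lips to z 34 before and behind the padlock and at its two track-side corners (x 24-37, |y| 30-35). Padlock's y sides stand free above the plate. Track bar x 55-89, y -35 to 135, 40 mm high.
- lock_center (a point): centre of the loose padlock's steel body, 60 (x) by 56 (y) by 26 mm; z out of the dial face, shackle on its -x side. It lies dial up in the cradle, its axes along the station's, centre 39 mm and top 52 mm above the bench, 1.5 mm of play. The keeper's tongue holds it down until slid away.
- lock: the whole padlock with dial and shackle, about 0.4 kg; origin at the centre of its body's underside, axes as lock_center.
- keeper (a joint): slide of the keeper along the station's +y, m: 0 = tongue over the middle of the padlock's edge, 0.100 = end stop, clear of the padlock. Starts at 0 to 0.025, takes about 1.5 N, stays where left.
- keeper_grip (a point): centre of the keeper's black upright grip, 16 (x) by 24 (y) mm, 32 tall, from 61 to 93 mm above the bench. Below it a steel tongue plate, 6 mm thick and 24 wide in y, reaches 51 mm from here over the padlock's edge, 3 mm above the padlock's top.
- dial (a joint): dial angle about the padlock's z, rad, counter-clockwise from above positive. 0 = pointer straight at the shackle (at the black index line), which frees the shackle (within about 0.15). Starts at 0.5 to 1.6, range -0.6 to 2.2. Clicks into a notch every 0.524 rad, one of them at 0; takes about 0.05 N m, stays where left. It cannot turn while the shackle is out.
- dial_grip (a point): middle of the dial's black upright bar, on the dial's axis, 70 mm above the bench. Bar 12 mm wide, 36 long, from 57 to 83 mm above the bench, on a disc 40 mm across. Its x axis runs along the bar; the -x end is the pointer, tapered, with a white line on top.
- shackle (a joint): how far the shackle is pulled out along the padlock's -x, m: 0 shut, 0.022 fully out. Takes about 3 N, stays where left. With the dial off its place it gives at most some 5 mm.
- shackle_grip (a point): point midway between the shackle's two legs, 52 mm from the padlock's centre when shut, moves with the shackle. Level U of 8 mm round steel, 39 mm above the bench; legs along the padlock's x, 44 mm over their outsides, bow end 18 mm beyond this point, body face 22 mm behind it. Outer sides free; station plate (6 mm) below.
- flask: stoppered glass conical flask, 76 mm across, 127 tall, at the station's -y side; origin under its foot.
- dish: white porcelain dish, 90 mm across, 30 high, at the station's +y side nearer the robot; origin under its foot.
- vial_rack: aluminium block with vials, 75 by 130 mm, 54 high, beyond the station's +y end; origin under its middle.
- reagent_jar: amber jar, 60 mm across, 85 high, at the far -y side of the station; origin under its foot.

How it is judged:
On the way, in this order (a step that is already met when the one before it is completed fails the run):
1. the keeper is slid to the end of its track, the padlock still shut in its cradle (value of joint keeper above 0.085 m and value of joint shackle below 0.008 m and height (world z) of lock_center below 0.055 m), for 0.2 s.
2. the dial's pointer points at the shackle (value of joint dial between -0.18 and 0.18 rad and value of joint keeper above 0.085 m), for 0.2 s.
3. the shackle is pulled out while the padlock lies in its cradle (value of joint shackle above 0.018 m and height (world z) of lock_center below 0.06 m), for 0.1 s.
At the end, for the whole second after the job is handed in: the padlock is held in the fingers (over 1 N), its centre more than 139 mm above the bench (10 cm above where it lay), dial up within 20 degrees, at rest, touching nothing of the station; its shackle is out by more than 17 mm of 22 and the keeper is beyond 85 mm of its 100 mm travel (height (world z) of lock_center above 0.139 m and angle between lock_center's own z axis and vertical below 0.35 rad and value of joint shackle above 0.017 m and value of joint keeper above 0.085 m and contact force between lock and the fingers above 1 N and contact force between lock and station below 0.2 N and linear speed of lock below 0.05 m/s); the arm keeps its last pose, push and grip.
It fails at once if the flask is moved more than 30 mm or tipped (distance of flask from where it was at the start of the episode above 0.03 m or angle between flask's own z axis and vertical above 0.5 rad).
It fails at once if the dish is moved more than 30 mm or tipped (distance of dish from where it was at the start of the episode above 0.03 m or angle between dish's own z axis and vertical above 0.5 rad).
It fails at once if the vial rack is moved more than 30 mm or tipped (distance of vial_rack from where it was at the start of the episode above 0.03 m or angle between vial_rack's own z axis and vertical above 0.5 rad).
It fails at once if the reagent jar is moved more than 30 mm or tipped (distance of reagent_jar from where it was at the start of the episode above 0.03 m or angle between reagent_jar's own z axis and vertical above 0.5 rad).
It also fails if it takes over 70 s, if anything falls off the work surface, if the arm or the gripper's body presses on something with over 40 N, if the wrist force passes 120 N, or if a joint passes its speed limit or range.

## Working session

There is one attempt and no reset: what is moved stays moved. The work goes in short steps, Python scripts to look and compute and a tool call to move; the robot and the scene stay as the last step left them, time stands still between calls to the robot, and variables do not carry over. Pictures are saved under pics/ and viewed, about 8 in all and at most 12, crops included, and the job is handed in when it is done.

Besides the shell and the picture viewer there is one more tool, called after ">>>" as name(argument=value, ...) on one line, values as JSON. step_arm: Moves the arm, as the interface text tells. Its arguments: {"type":"object","properties":{"targets":{"type":"array"},"squeeze":{"type":"number"}},"required":["targets"]}

```bash
mkdir -p pics
cat > h.py <<'E'
import numpy as np, cv2
from workcell import arm, imaging
from scipy.spatial.transform import Rotation as Rn
def K(c):
    f=192/np.tan(np.radians(c['vertical_fov'])/2); return f
def cloud(name):
    c=imaging.camera_model(name); p,d=imaging.snapshot(name)
    f=K(c); v,u=np.mgrid[0:384,0:512]
    P=np.stack([(u-c['cx'])/f*d,(v-c['cy'])/f*d,d],-1)
    W=(P-np.array(c['t']))@np.array(c['R'])
    W[d==0]=np.nan
    return p,d,W,c
def proj(c,X):
    q=np.array(c['R'])@np.array(X)+np.array(c['t']); f=K(c)
    return q[0]/q[2]*f+c['cx'],q[1]/q[2]*f+c['cy']
def save(p,n,s=1):
    cv2.imwrite('pics/'+n,cv2.resize(p[...,::-1],None,fx=s,fy=s,interpolation=cv2.INTER_CUBIC))
def st():
    s=arm.state(); print(s['time_s'],np.round(s['position'],4),np.round(s['tool_rot'],4),np.round(s['contact_force'],1),s['gripper_width'])
    return s
E
python3 - <<'E'
from h import *
s=st(); print(arm.tip_reach, Rn.from_quat(s['tool_rot']).as_matrix().round(3))
for n in('top','scene'):
    p,d,W,c=cloud(n); np.savez(n,p=p,W=W); print(n,c['vertical_fov'],np.round(-np.array(c['R']).T@np.array(c['t']),3))
    save(p,n+'.png',1.5)
E
```

```text
0.0 [0.1414 0.6081 0.2326] [ 7.832e-01  6.218e-01 -9.000e-04  5.000e-04] [-0.4  0.1  0.5] 0.08693743275518323
0.011 [[ 0.227  0.974 -0.001]
 [ 0.974 -0.227 -0.002]
 [-0.002 -0.    -1.   ]]
top 44.98631532021919 [0.409 0.087 0.959]
scene 49.8516883937682 [ 1.217 -0.158  0.547]
```

View pics/top.png

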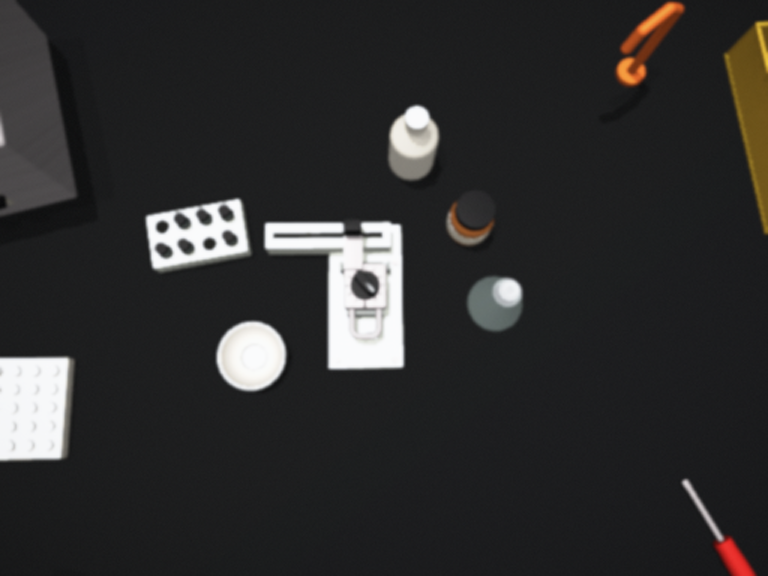

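View pics/scene.png

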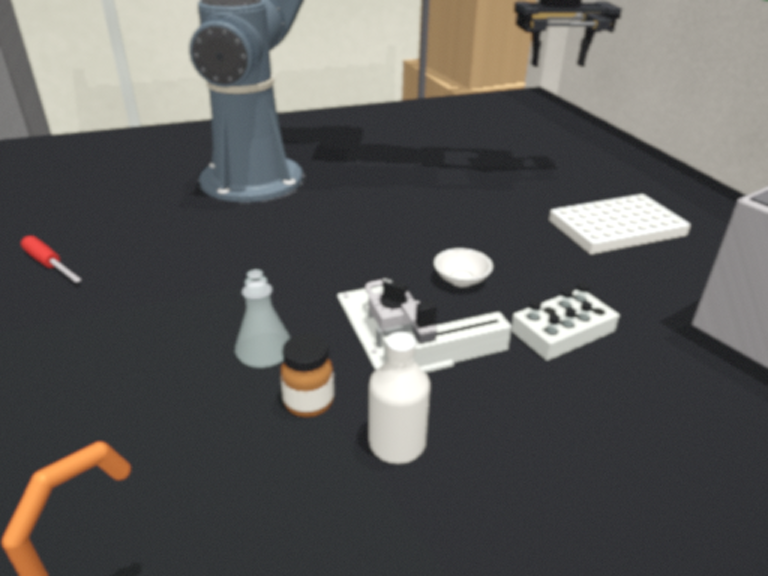

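The top view (1.5x pixels) shows the station at about (366,295), with its x axis up the picture and +y to the left. The keeper grip is at (352,228), the dial at (366,285) and the shackle bow at (366,335). The flask (495,300) and jar (470,218) are on the right, the dish (252,356) and rack (198,235) on the left.

Run:
```python
from h import *
z=np.load('top.npz'); W=z['W']; p=z['p'].astype(int)
def rect(m,n):
    n_,l,s,c=cv2.connectedComponentsWithStats(m.astype('uint8'))
    i=1+np.argmax(s[1:,4]); P=W[l==i]
    r=cv2.minAreaRect((P[:,:2]*1000).astype('float32')); print(n,s[i],np.round(r[0],1),np.round(r[1],1),round(r[2],2),np.nanmedian(P[:,2]).round(4))
b=p.min(-1)>100
v,u=np.mgrid[0:384,0:512]
roi=(u>172)&(u<272)&(v>143)&(v<250)
rect(roi&(W[...,2]>.032)&(W[...,2]<.047)&(v<170),'track')
rect(roi&(W[...,2]>.001)&(W[...,2]<.013)&b,'plate')
rect(roi&(W[...,2]>.055)&(v<172),'keepergrip')
rect(roi&(W[...,2]>.054)&(v>175),'dial')
for n,(a,c,e,f) in dict(flask=(305,355,180,225),dish=(140,195,210,265),rack=(95,170,130,185),jar=(295,335,125,165)).items():
    rect((u>a)&(u<c)&(v>e)&(v<f)&(W[...,2]>.012),n)
    m=(u>a)&(u<c)&(v>e)&(v<f); print(np.nanmax(W[m][:,2]))
```

```text
track [177 149  52  17 868] [644.3 180.6] [104.8  33.8] 89.63 0.0405
plate [ 218  148   52   99 2522] [568.4  98.2] [206.7 105.8] 0.11 0.0064
keepergrip [228 146  13  26 318] [630.1 114.8] [23.7 43.6] 89.46 0.0634
dial [229 176  24  28 374] [576.4 106.1] [54.6 43.9] 62.29 0.0595
flask [313 184  34  35 955] [550.8 -77. ] [71.8 63.6] 33.58 0.0493
0.12892146677264874
dish [ 145  215   45   44 1040] [484.  250.7] [88.8 85.7] 89.56 0.0217
0.03567136691950708
rack [  97  133   69   47 2380] [651.9 329.6] [ 76.8 130.7] 10.36 0.031
0.058479129423687604
jar [298 126  32  37 893] [664.5 -45.5] [57.2 56.4] 17.08 0.0841
0.08994364969522736
```

>>> step_arm(targets=[[[-0.0, 0, -0.5, -35, 44, -20, 1], [0, 0, -0.6, -57, 71, -40, 1], [0, 0, -0.8, -80, 100, -50, 1], [0, 0, -1, -103, 129, -50, 1], [0, 0, -1.2, -126, 157, -50, 1], [0, 0, -1.4, -149, 186, -50, 1], [0, 0, -1.6, -172, 215, -50, 1], [0, 0, -1.8, -195, 244, -50, 1], [0, 0, -2, -218, 272, -50, 1], [0, 0, -2.2, -241, 301, -50, 1], [0, 0, -2.4, -264, 330, -50, 1], [0, 0, -2.62, -287, 359, -50, 1]]])

```text
time_s: 1.1
position: [0.4268, 0.2461, 0.2833]
tool_rot: [0.707, 0.707, -0.0, -0.0]
contact_force: [0.9, 0.6, 0.3]
gripper_width: 0.087
```

>>> step_arm(targets=[[[0, 0, 0, -24, 19, 0, 1], [0, 0, 0, -49, 38, 0, 1], [0, 0, 0, -73, 57, 0, 1], [0, 0, 0, -98, 76, 0, 1], [0, 0, 0, -122, 95, 0, 1], [0, 0, 0, -146, 113, 0, 1], [0, 0, 0, -146, 113, 0, 1], [0, 0, 0, -146, 113, 0, 1]]])

```text
time_s: 1.77
position: [0.5397, 0.1004, 0.2829]
tool_rot: [0.708, 0.706, -0.0, -0.001]
contact_force: [0.1, -0.3, -0.1]
gripper_width: 0.087
```

Run:
```python
from h import *
s=st(); print(np.round(s['joint_positions'],3))
p,d,W,c=cloud('wrist'); np.savez('w1',p=p,W=W); print(c['vertical_fov'],np.round(-np.array(c['R']).T@np.array(c['t']),3),np.round(c['R'],2))
save(p,'w1.png',1.5)
```

```text
1.7667 [0.5397 0.1004 0.2829] [ 7.082e-01  7.060e-01 -3.000e-04 -5.000e-04] [ 0.1 -0.3 -0.1] 0.0870263759504472
[-0.02   0.369  1.564  0.     1.21  -1.587]
69.02156898629353 [0.468 0.1   0.435] [[ 0.    1.   -0.  ]
 [ 0.97 -0.    0.26]
 [ 0.26 -0.   -0.97]]
```

View pics/w1.png

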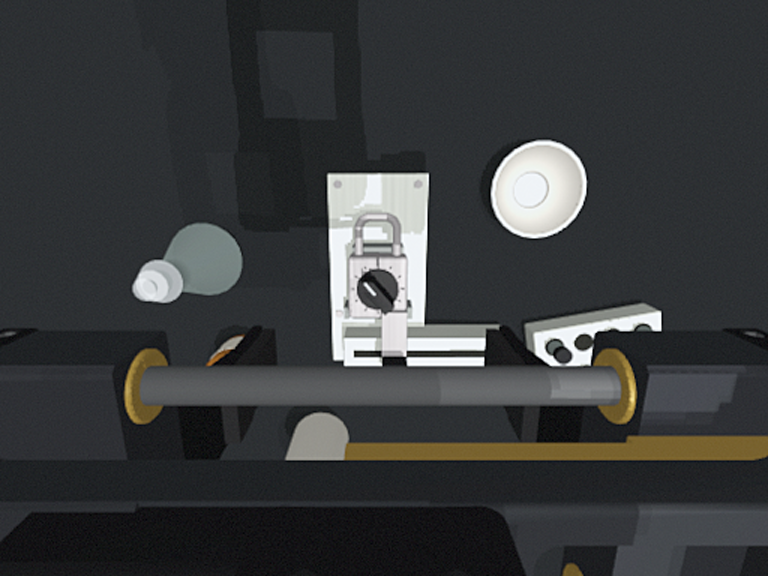

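The wrist view (1.5x) shows the dial at (378,290), its white pointer line near (369,288) aimed up-left, the shackle bow at (378,215) and the tongue at (394,330). The keeper grip is half hidden behind the gripper rod at (394,360).

Run:
```python
from h import *
z=np.load('w1.npz'); W=z['W']; p=z['p'].astype(int); Z=W[...,2]*1000; g=p.mean(-1)
v,u=np.mgrid[0:384,0:512]
def pts(m,n):
    n_,l,s,c=cv2.connectedComponentsWithStats(m.astype('uint8')); i=1+np.argmax(s[1:,4]); P=W[l==i]*1000
    r=cv2.minAreaRect(P[:,:2].astype('float32')); print(n,s[i],np.round(r[0],1),np.round(r[1],1),round(r[2],1),'z',np.median(P[:,2]).round(1),P.min(0).round(1),P.max(0).round(1)); return P
lock=(u>215)&(u<290)&(v>135)&(v<215)
pts(lock&(Z>44)&(v<200),'lock top')
pts(lock&(abs(Z-40)<5)&(v<168),'shackle')
P=pts(lock&(Z>76)&(v<208)&(g<110)|lock&(Z>76)&(v<208),'bar')
pts(lock&(abs(Z-6)<4)&(g>120)&(v<168),'plate')
pts((abs(Z-61)<4)&(u>235)&(u<300)&(v>205)&(v<245),'tongue')
w=lock&(Z>70)&(g>140)
Q=W[w]*1000
if len(Q): print('white',len(Q),Q.mean(0), 'bar c',P.mean(0)); 
wv=Q-Q.mean(0); _,_,V=np.linalg.svd(wv[:,:2]); print(V[0])
import scipy
bv=P-P.mean(0); _,_,V=np.linalg.svd(bv[:,:2],full_matrices=False); print('bar dir',V[0])
c=p[130:250,200:320].astype('uint8'); cv2.imwrite('pics/w1c.png',cv2.resize(c[...,::-1],(600,600),interpolation=cv2.INTER_CUBIC))
```

```text
lock top [ 232  166   40   34 1150] [559.9  97. ] [55.9 46.4] 89.5 z 53.6 [536.5  68.9  44. ] [583.4 124.7  85.8]
shackle [236 142  33  26 359] [521.3  98. ] [45.7 36.3] 89.5 z 43.2 [503.2  75.2  35.2] [539.7 120.7  45. ]
bar [242 187  21  21 233] [572.   96.2] [35.7 12.1] 40.0 z 83.3 [558.3  84.6  76. ] [584.9 111.   85.8]
plate [ 219  136   66   32 1324] [521.2  96.6] [101.1  47.7] 89.9 z 6.9 [497.2  46.    2.2] [545.1 147.1   9.6]
tongue [255 208  17  31 481] [615.9 113.2] [23.  44.2] 89.9 z 62.0 [593.8 101.7  58.1] [638.  124.7  64.5]
white 37 [569.80028398  93.8064532   83.65911671] bar c [571.58311142  96.81468852  82.96833656]
[0.81265672 0.5827427 ]
bar dir [0.74392832 0.66825942]
```

View pics/w1c.png

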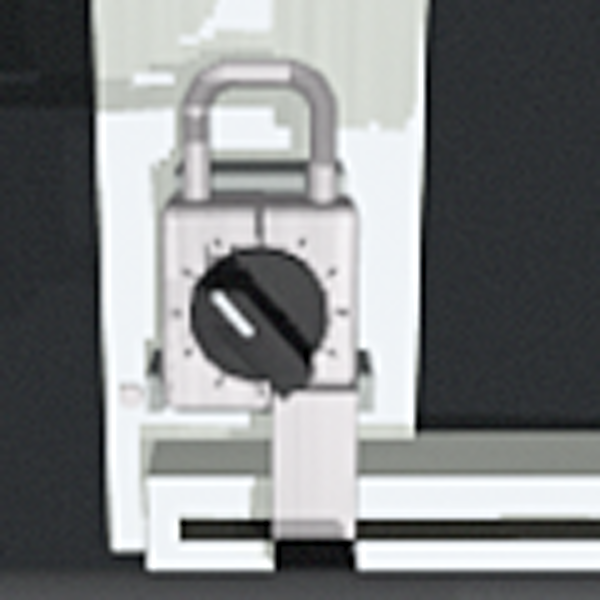

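The measurements agree. The station origin is at about (0.572, 0.097) with yaw near 0. The dial is at about 0.70 rad and the keeper at about 0.016. The keeper grip is at (0.644, 0.113).

>>> step_arm(targets=[[[0, 0, 0, 3, 30, 0, 1], [0, 0, 0, 7, 60, 10, 1], [0, 0, 0, 10, 90, 40, 1], [0, 0, 0, 13, 104, 70, 1], [0, 0, 0, 13, 104, 100, 1], [0, 0, 0, 13, 104, 130, 1], [0, 0, 0, 13, 104, 155, 1], [0, 0, 0, 13, 104, 175, 1], [0, 0, 0, 13, 104, 190, 1], [0, 0, 0, 13, 104, 202, 1], [0, 0, 0, 13, 104, 210, 1], [0, 0, 0, 13, 104, 210, 1]]])

```text
time_s: 2.82
position: [0.6416, 0.1156, 0.0719]
tool_rot: [0.707, 0.707, -0.001, -0.001]
contact_force: [-0.1, -0.7, -0.4]
gripper_width: 0.087
```

>>> step_arm(targets=[[[0, 0, 0, 0, 0, 0, 0.2], [0, 0, 0, 0, 0, 0, 0.2], [0, 0, 0, 0, 0, 0, 0.2], [0, 0, 0, 0, 0, 0, 0.2], [0, 0, 0, 0, 0, 0, 0.2], [0, 0, 0, 0, 0, 0, 0.2], [0, 0, 0, 0, 0, 0, 0.2], [0, 0, 0, 0, 0, 0, 0.2], [0, 0, 0, 0, 0, 0, 0.2]]], squeeze=15)

```text
time_s: 3.57
position: [0.6432, 0.1147, 0.0736]
tool_rot: [0.707, 0.707, -0.0, -0.0]
contact_force: [-0.5, 0.0, 0.7]
gripper_width: 0.0352
```

>>> step_arm(targets=[[[0, 0, 0, 0, 0, 0, 0.2], [0, 0, 0, 0, 0, 0, 0.2], [0, 0, 0, 0, 0, 0, 0.2], [0, 0, 0, 0, 0, 0, 0.2], [0, 0, 0, 4, 0, 0, 0.2], [0, 0, 0, 9, 0, 0, 0.2], [0, 0, 0, 15, 0, 0, 0.2], [0, 0, 0, 21, 0, 0, 0.2], [0, 0, 0, 27, 0, 0, 0.2], [0, 0, 0, 33, 0, 0, 0.2], [0, 0, 0, 39, 0, 0, 0.2], [0, 0, 0, 45, 0, 0, 0.2]]])

```text
time_s: 4.57
position: [0.6433, 0.1605, 0.0735]
tool_rot: [0.707, 0.707, 0.0, 0.0]
contact_force: [1.2, -1.6, -0.3]
gripper_width: 0.0239
```

>>> step_arm(targets=[[[0, 0, 0, 6, 0, 0, 0.2], [0, 0, 0, 12, 0, 0, 0.2], [0, 0, 0, 18, 0, 0, 0.2], [0, 0, 0, 24, 0, 0, 0.2], [0, 0, 0, 29, 0, 0, 0.2], [0, 0, 0, 34, 0, 0, 0.2], [0, 0, 0, 37, 0, 0, 0.2], [0, 0, 0, 39, 0, 0, 0.2], [0, 0, 0, 41, 0, 0, 0.2], [0, 0, 0, 41, 0, 0, 0.2], [0, 0, 0, 41, 0, 0, 0.2]]])

```text
time_s: 5.48
position: [0.6434, 0.1979, 0.0735]
tool_rot: [0.707, 0.707, -0.002, 0.001]
contact_force: [0.3, -10.0, 0.1]
gripper_width: 0.0241
```

>>> step_arm(targets=[[[0, 0, 0, -1, 0, 0, 0.2], [0, 0, 0, -1, 0, 0, 0.45], [0, 0, 0, -1, 0, 0, 0.45], [0, 0, 0, -1, 0, 0, 0.45], [0, 0, 0, -1, 0, -10, 0.45], [0, 0, 0, -1, 0, -35, 0.45], [0, 0, 0, -1, 0, -70, 0.45], [0, 0, 0, -20, -15, -100, 0.45], [0, 0, 0, -50, -40, -130, 0.45], [0, 0, 0, -80, -70, -160, 0.45], [0, 0, 0, -100, -100, -190, 0.45], [0, 0, 0, -100, -104, -210, 0.45]]])

```text
time_s: 6.48
position: [0.5354, 0.0996, 0.2838]
tool_rot: [0.707, 0.707, -0.002, -0.002]
contact_force: [0.7, -0.8, 0.2]
gripper_width: 0.0394
```

```bash
cat > m.py <<'E'
from h import *
import sys
s=st(); p,d,W,c=cloud('wrist'); Z=W[...,2]*1000; g=p.mean(-1); X=W*1000
def pts(m,n):
    n_,l,q,_=cv2.connectedComponentsWithStats(m.astype('uint8')); i=1+np.argmax(q[1:,4]); P=X[l==i]
    r=cv2.minAreaRect(P[:,:2].astype('float32')); _,_,V=np.linalg.svd((P-P.mean(0))[:,:2],full_matrices=False)
    print(n,len(P),np.round(r[0],1),np.round(r[1],1),round(r[2],1),P.min(0).round(1),P.max(0).round(1),'dir',np.degrees(np.arctan2(*(V[0][::-1]))).round(1)%180)
box=lambda a,b,e,f:(X[...,0]>a)&(X[...,0]<b)&(X[...,1]>e)&(X[...,1]<f)
lk=box(535,607,60,135)
pts(lk&(abs(Z-52)<5),'body top')
pts(lk&(Z>76)&(Z<92),'bar')
pts(box(450,545,60,135)&(abs(Z-40)<6),'shackle')
try: pts(box(590,640,100,260)&(abs(Z-61)<4),'tongue')
except Exception as e: print(e)
save(p,sys.argv[1],1.5)
E
python3 m.py w2.png
```

```text
6.4833 [0.5354 0.0996 0.2838] [ 0.7074  0.7068 -0.0019 -0.0019] [ 0.7 -0.8  0.2] 0.03935603789418332
body top 965 [572.8  96.9] [55.5 59.9] 89.2 [543.   68.9  47.1] [602.6 125.   56.9] dir 169.4
bar 242 [572.2  96.4] [35.7 12.2] 39.9 [558.5  84.9  76.2] [588.4 111.5  85.4] dir 40.0
shackle 507 [523.8  97.9] [53.7 40.8] 88.9 [503.4  70.7  34.1] [544.7 124.4  45.7] dir 91.9
tongue 404 [615.9 196.2] [23.8 44.1] 88.1 [594.1 184.6  57.3] [638.  208.7  64.7] dir 173.3
```

>>> step_arm(targets=[[[0, 0, -1, -1, 15, 20, 0.45], [0, 0, -2, -2, 30, 50, 0.45], [0, 0, -3, -2, 37, 85, 0.45], [0, 0, -4, -2, 37, 115, 0.45], [0, 0, -5, -2, 37, 140, 0.45], [0, 0, -6, -2, 37, 150, 0.45], [0, 0, -7, -2, 37, 150, 0.45], [0, 0, -8, -2, 37, 150, 0.45], [0, 0, -8, -2, 37, 150, 0.45], [0, 0, -8, -2, 37, 150, 0.45]]])

```text
time_s: 7.37
position: [0.5765, 0.0992, 0.1342]
tool_rot: [0.424, 0.906, 0.0, 0.0]
contact_force: [-0.4, 0.7, 1.0]
gripper_width: 0.039
```

Run:
```python
from h import *
s=st(); R=Rn.from_quat(s['tool_rot']).as_matrix(); print(R.round(3),np.round(s['joint_positions'],3))
print((R.T@(np.array([.5727,.0973,.071])-s['position'])*1000).round(1), np.degrees(np.arctan2(R[1,0],R[0,0])))
```

```text
7.3667 [0.5765 0.0992 0.1342] [4.235e-01 9.059e-01 3.000e-04 4.000e-04] [-0.4  0.7  1. ] 0.03903013840173858
[[-0.641  0.767  0.001]
 [ 0.767  0.641  0.   ]
 [-0.     0.001 -1.   ]] [-0.021  0.604  1.625  0.     0.913 -2.288]
[ 1.  -4.2 63.2] 129.88256957047537
```

>>> step_arm(targets=[[[0, 0, 0, 1, -4, 15, 0.45], [0, 0, 0, 1, -4, 35, 0.45], [0, 0, 0, 1, -4, 50, 0.45], [0, 0, 0, 1, -4, 60, 0.45], [0, 0, 0, 1, -4, 63, 0.45], [0, 0, 0, 1, -4, 63, 0.05], [0, 0, 0, 1, -4, 63, 0.05], [0, 0, 0, 1, -4, 63, 0.05], [0, 0, 0, 1, -4, 63, 0.05], [0, 0, 0, 1, -4, 63, 0.05], [0, 0, 0, 1, -4, 63, 0.05], [0, 0, 0, 1, -4, 63, 0.05]]], squeeze=12)

```text
time_s: 8.37
position: [0.5727, 0.0973, 0.0712]
tool_rot: [0.423, 0.906, 0.0, 0.0]
contact_force: [-0.6, 2.0, 3.3]
gripper_width: 0.0117
```

>>> step_arm(targets=[[[0, 0, 1, 0, 0, 0, 0.05], [0, 0, 2, 0, 0, 0, 0.05], [0, 0, 3, 0, 0, 0, 0.05], [0, 0, 4, 0, 0, 0, 0.05], [0, 0, 5, 0, 0, 0, 0.05], [0, 0, 6, 0, 0, 0, 0.05], [0, 0, 7, 0, 0, 0, 0.05], [0, 0, 7.6, 0, 0, 0, 0.05], [0, 0, 8.1, 0, 0, 0, 0.05], [0, 0, 8.1, 0, 0, 0, 0.05], [0, 0, 8.1, 0, 0, 0, 0.05], [0, 0, 8.1, 0, 0, 0, 0.05]]])

```text
time_s: 9.37
position: [0.5729, 0.0974, 0.0712]
tool_rot: [0.71, 0.704, 0.001, 0.0]
contact_force: [0.2, 3.6, 5.7]
gripper_width: 0.0118
```

>>> step_arm(targets=[[[0, 0, 0, 0, 0, 0, 0.05], [0, 0, 0, 0, 0, 0, 0.45], [0, 0, 0, 0, 0, 0, 0.45], [0, 0, 0, 0, 0, 0, 0.45], [0, 0, 0, 0, 0, -10, 0.6], [0, 0, 0, 0, -10, -35, 0.75], [0, 0, 0, 0, -25, -65, 0.75], [0, 0, 0, 0, -40, -95, 0.75], [0, 0, 0, 0, -52, -120, 0.75], [0, 0, 0, 0, -52, -120, 0.75], [0, 0, 0, 0, -52, -120, 0.75], [0, 0, 0, 0, -52, -120, 0.75]]])

```text
time_s: 10.37
position: [0.5207, 0.0972, 0.1906]
tool_rot: [0.71, 0.704, 0.0, 0.0]
contact_force: [0.8, -0.6, 0.4]
gripper_width: 0.0647
```

```bash
python3 m.py w3.png
```

```text
10.3667 [0.5207 0.0972 0.1906] [7.103e-01 7.039e-01 1.000e-04 3.000e-04] [ 0.8 -0.6  0.4] 0.06472879367248653
body top 1140 [565.9  97.5] [55.6 46.5] 88.5 [542.2  69.1  47.1] [589.7 125.6  57. ] dir 89.5
bar 216 [564.2  97. ] [11.2 19.3] 89.6 [554.6  91.4  76.5] [573.9 102.6  85.2] dir 0.4
shackle 862 [523.9  97.8] [53.7 41.2] 88.9 [503.3  70.5  34. ] [545.  124.3  45.9] dir 102.3
attempt to get argmax of an empty sequence
```

View pics/w3.png

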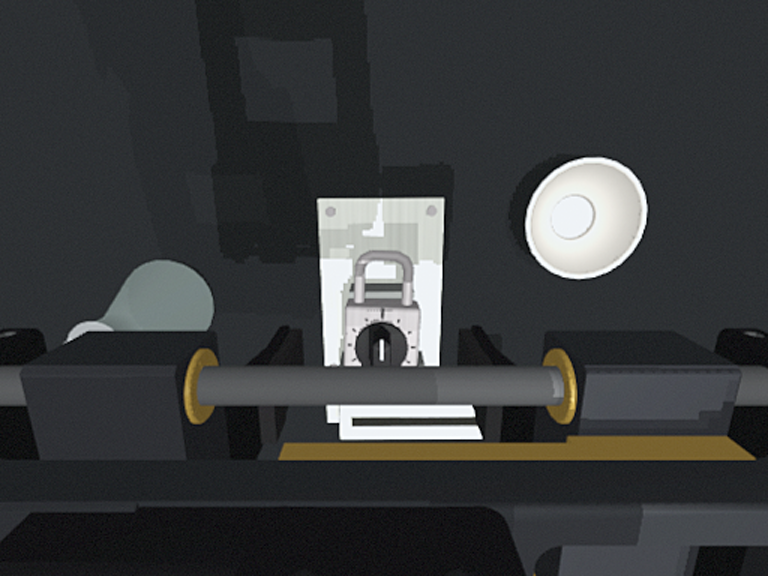

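The dial pointer line now stands straight up at the index, from (381,345) to (381,312), with the bar axis within 1°. Next I grip the shackle legs.

>>> step_arm(targets=[[[0, 0, 0, 0, 0, 25, 0.75], [0, 0, 0, 0, 0, 55, 0.75], [0, 0, 0, 0, 0, 85, 0.75], [0, 0, 0, 0, 0, 110, 0.75], [0, 0, 0, 0, 0, 130, 0.75], [0, 0, 0, 0, 0, 145, 0.75], [0, 0, 0, 0, 0, 153, 0.75], [0, 0, 0, 0, 0, 156, 0.75], [0, 0, 0, 0, 0, 156, 0.4], [0, 0, 0, 0, 0, 156, 0.4], [0, 0, 0, 0, 0, 156, 0.4], [0, 0, 0, 0, 0, 156, 0.4]]], squeeze=25)

```text
time_s: 11.42
position: [0.5211, 0.0975, 0.0355]
tool_rot: [0.71, 0.704, 0.001, 0.001]
contact_force: [-0.7, 1.4, 0.3]
gripper_width: 0.0463
```

>>> step_arm(targets=[[[0, 0, 0, 0, 0, 0, 0.4], [0, 0, 0, 0, 0, 0, 0.4], [0, 0, 0, 0, 0, 0, 0.4]]])

```text
time_s: 11.67
position: [0.5207, 0.0976, 0.0353]
tool_rot: [0.71, 0.704, 0.0, 0.0]
contact_force: [-1.3, 1.9, 3.9]
gripper_width: 0.0429
```

>>> step_arm(targets=[[[0, 0, 0, 0, -3, 0, 0.4], [0, 0, 0, 0, -6, 0, 0.4], [0, 0, 0, 0, -9, 0, 0.4], [0, 0, 0, 0, -12, 0, 0.4], [0, 0, 0, 0, -15, 0, 0.4], [0, 0, 0, 0, -18, 0, 0.4], [0, 0, 0, 0, -21, 0, 0.4], [0, 0, 0, 0, -23, 0, 0.4], [0, 0, 0, 0, -24, 0, 0.4], [0, 0, 0, 0, -24, 0, 0.4], [0, 0, 0, 0, -24, 0, 0.4], [0, 0, 0, 0, -24, 0, 0.4]]])

```text
time_s: 12.67
position: [0.4968, 0.0973, 0.0345]
tool_rot: [0.71, 0.704, -0.0, 0.0]
contact_force: [4.4, 0.6, 2.6]
gripper_width: 0.0426
```

>>> step_arm(targets=[[[0, 0, 0, 0, 0, 0, 0.75], [0, 0, 0, 0, 0, 0, 0.75], [0, 0, 0, 0, 0, 0, 0.75], [0, 0, 0, 0, 0, 0, 0.8], [0, 0, 0, 0, 0, -15, 0.9], [0, 0, 0, 0, 0, -45, 1], [0, 0, 0, 0, 10, -80, 1], [0, 0, 0, 0, 25, -115, 1], [0, 0, 0, 0, 40, -150, 1], [0, 0, 0, 0, 40, -155, 1], [0, 0, 0, 0, 40, -155, 1], [0, 0, 0, 0, 40, -155, 1]]])

```text
time_s: 13.67
position: [0.5347, 0.0973, 0.1887]
tool_rot: [0.71, 0.704, -0.001, -0.001]
contact_force: [0.0, -0.4, -0.1]
gripper_width: 0.0869
```

```bash
python3 m.py w4.png
```

```text
13.6667 [0.5347 0.0973 0.1887] [ 0.7102  0.704  -0.0011 -0.0011] [ 0.  -0.4 -0.1] 0.0869068169024999
body top 1537 [571.6  95.8] [56.2 60.1] 89.2 [541.6  67.6  47. ] [602. 124.  57.] dir 19.8
bar 377 [569.8  95.7] [11.9 34. ] 89.8 [552.8  89.8  76.2] [586.8 101.7  85.3] dir 2.1
shackle 1211 [511.6  96.7] [54.2 62.9] 89.0 [480.1  69.   34. ] [543.5 123.2  46. ] dir 0.3
tongue 37 [635.2 187.1] [9.5 4.9] 0.2 [630.5 184.6  58. ] [640.  189.6  64.9] dir 1.6
```

View pics/w4.png

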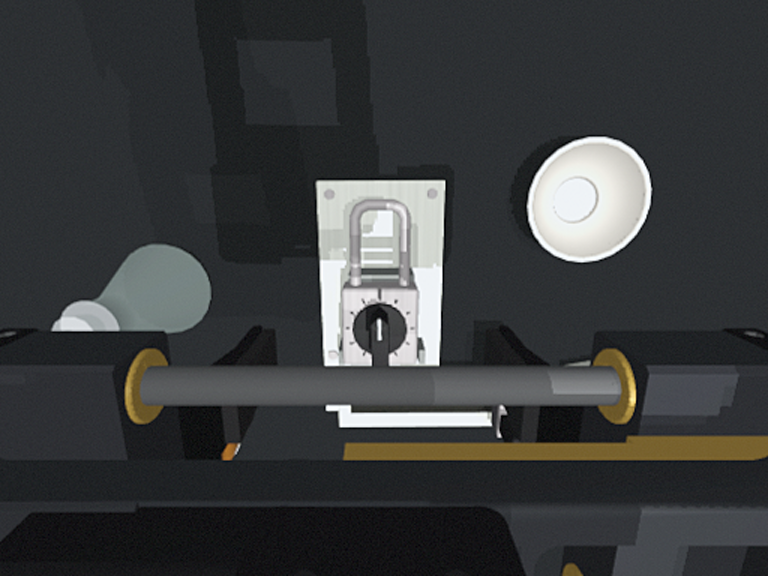

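The shackle is out by about 22 mm: the bow end moved from x 503 to 480 mm while the body shifted 1 mm. Dial and keeper are still in place. Next I grip the body.

>>> step_arm(targets=[[[0, 0, 0, -1, 18, 5, 1], [0, 0, 0, -1, 33, 25, 1], [0, 0, 0, -1, 33, 55, 1], [0, 0, 0, -1, 33, 85, 1], [0, 0, 0, -1, 33, 110, 1], [0, 0, 0, -1, 33, 130, 1], [0, 0, 0, -1, 33, 145, 1], [0, 0, 0, -1, 33, 153, 1], [0, 0, 0, -1, 33, 155, 1], [0, 0, 0, -1, 33, 155, 0.55], [0, 0, 0, -1, 33, 155, 0.55], [0, 0, 0, -1, 33, 155, 0.55]]], squeeze=40)

```text
time_s: 14.72
position: [0.57, 0.096, 0.0354]
tool_rot: [0.71, 0.704, 0.001, 0.001]
contact_force: [-0.6, 0.7, 0.4]
gripper_width: 0.0739
```

>>> step_arm(targets=[[[0, 0, 0, 0, 0, 0, 0.55], [0, 0, 0, 0, 0, 0, 0.55], [0, 0, 0, 0, 0, 0, 0.55], [0, 0, 0, 0, 0, 0, 0.55], [0, 0, 0, 0, 0, 0, 0.55], [0, 0, 0, 0, 0, 0, 0.55]]])

```text
time_s: 15.22
position: [0.5699, 0.0964, 0.0353]
tool_rot: [0.71, 0.704, 0.001, 0.0]
contact_force: [-1.3, 3.5, 6.1]
gripper_width: 0.0561
```

Gripped at 56 mm. Now a slow lift.

>>> step_arm(targets=[[[0, 0, 0, 0, 0, -3, 0.55], [0, 0, 0, 0, 0, -8, 0.55], [0, 0, 0, 0, 0, -14, 0.55], [0, 0, 0, 0, 0, -22, 0.55], [0, 0, 0, 0, 0, -32, 0.55], [0, 0, 0, 0, 0, -43, 0.55], [0, 0, 0, 0, 0, -55, 0.55], [0, 0, 0, 0, 0, -67, 0.55], [0, 0, 0, 0, 0, -79, 0.55], [0, 0, 0, 0, 0, -91, 0.55], [0, 0, 0, 0, 0, -103, 0.55], [0, 0, 0, 0, 0, -115, 0.55]]])

```text
time_s: 16.22
position: [0.5693, 0.0958, 0.1514]
tool_rot: [0.71, 0.704, 0.0, 0.0]
contact_force: [-0.3, -0.0, -4.5]
gripper_width: 0.0558
```

>>> step_arm(targets=[[[0, 0, 0, 0, 0, -10, 0.55], [0, 0, 0, 0, 0, -18, 0.55], [0, 0, 0, 0, 0, -24, 0.55], [0, 0, 0, 0, 0, -28, 0.55], [0, 0, 0, 0, 0, -30, 0.55], [0, 0, 0, 0, 0, -30, 0.55], [0, 0, 0, 0, 0, -30, 0.55], [0, 0, 0, 0, 0, -30, 0.55], [0, 0, 0, 0, 0, -30, 0.55], [0, 0, 0, 0, 0, -30, 0.55]]])

```text
time_s: 17.05
position: [0.5693, 0.0959, 0.1791]
tool_rot: [0.71, 0.704, -0.0, -0.0]
contact_force: [-0.3, -0.4, -4.7]
gripper_width: 0.0558
```

Run:
```python
from h import *
s=st()
p,d,W,c=cloud('wrist'); q,_,Ws,_=cloud('scene')
save(np.hstack([p[100:340,100:400],q[100:340,180:480]]),'end.png',1.3)
X=W*1000;Z=X[...,2]
m=(X[...,0]>530)&(X[...,0]<610)&(X[...,1]>60)&(X[...,1]<135)&(Z>172)&(Z<212)
P=X[m]; flat=P[(P[:,2]<203)]; 
A=np.c_[flat[:,:2],np.ones(len(flat))]; k,*_=np.linalg.lstsq(A,flat[:,2],rcond=None)
r=abs(flat[:,2]-A@k)<3; k,*_=np.linalg.lstsq(A[r],flat[r,2],rcond=None)
print(len(flat),np.median(flat[:,2]),k,'tilt deg',np.degrees(np.hypot(*k[:2])))
sh=(X[...,0]<540)&(abs(X[...,1]-97)<30)&(Z>140); print('bow xmin',X[sh][:,0].min() if sh.any() else None,'body xmin',flat[:,0].min(), np.median(X[sh][:,2]))
```

```text
17.05 [0.5693 0.0959 0.1791] [ 7.102e-01  7.040e-01 -3.000e-04 -3.000e-04] [-0.3 -0.4 -4.7] 0.055836071395461234
7897 196.273073781299 [ 1.16320335e-01 -6.32718723e-03  1.31806979e+02] tilt deg 6.674516565599664
bow xmin 479.06439644292675 body xmin 530.0277461149095 188.44895381202593
```

View pics/end.png

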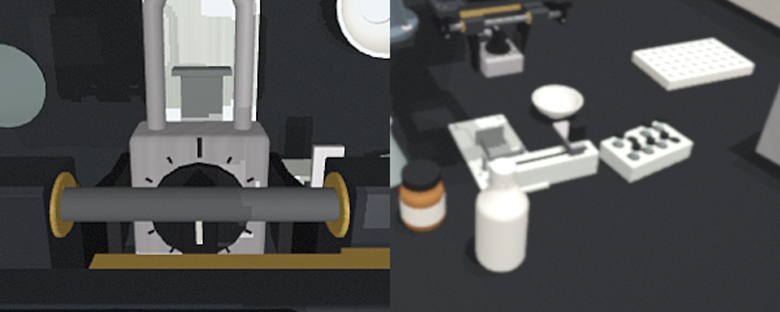

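The open padlock hangs in the jaws, level, with the dial up and the shackle out (left crop). In the right crop the cradle is empty, the keeper is at the track's rack end, and the dish, rack and jar stand in place. I'm handing it in.

```bash
python3 -c "
from h import *
st(); print(arm.sign_off())"
```

```text
17.15 [0.5694 0.0959 0.1792] [ 7.102e-01  7.040e-01 -2.000e-04 -2.000e-04] [-0.1 -0.1 -4.6] 0.055597254390289175
the job is handed in; nothing more can be done
None
```

I carried out all the steps in order and handed the job in at 17.2 s with the open padlock still in the gripper. `sign_off` reports no verdict, so the result below rests on my own checks.

- **Keeper:** I slid it to its end stop. The wrist met 10 N there, and the camera afterwards put the keeper at about 99 mm. In the final scene picture it still stands at the far end of its track.
- **Dial:** I turned it about 40° until the pointer met the index line, with the bar within about 1° of straight.
- **Shackle:** I pulled it out about 22 mm by camera while the padlock lay in its cradle.
- **Lift:** The jaws hold the body at 56 mm opening, gripping at 40 N, and the wrist carries 4.6 N. The padlock's top face is at about 0.196 m, which puts its centre at about 0.183 m against the 0.139 m needed. The pose was steady over the last readings.

**Less certain:**
- The plane fit to the padlock's top gave a 6.7° tilt. That figure is rough because dial points are mixed in; the picture looks level, and the limit is 20°.
- I checked the dish, rack and jar at the end only by eye in the scene picture. The flask was cut off in that crop; the wrist pictures showed it standing.

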